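# Reset the tripped switch under the drip canopy

### The arm

A 7-joint arm with a two-finger parallel gripper is mounted at the origin on the work surface. World frame = base frame: x ahead of the robot, y to its left, z up, the work surface at z = 0. Lengths are in m, angles in rad, forces in N, time in s.
With the tool pointing down it reaches from about 0.425 to 0.875 m from the base axis. Payload 4.7 kg.
Tool frame: the origin (TCP) lies on the centre line of the jaws, within the pads' length; the fingertips stand 8 mm ahead of it and the grasp point (between the pads) lies 11 mm behind it; z points along the fingers, y is the direction in which the jaws open and shut (so a half turn about z gives the same grasp; the last joint's range is limited). The gripper opens to 87 mm and grips with 3 to 60 N. Pads are 19 mm wide; open, the fingers measure 117 mm over their backs; the gripper's body (75 mm by 190 mm) begins 51 mm behind the grasp point.
Start: joints at [1.363, 0.321, -0.07, 1.45, 0.023, 1.371, -0.057], TCP at [0.143, -0.634, 0.231] pointing down, gripper open.
Joint ranges: [-2.86, 2.86], [-0.3, 2.09], [-1.38, 1.24], [0.06, 2.45], [-1.56, 4.7], [0.09, 2.05], [-2.69, 2.69]. Speed limits (rad/s): [2.57, 2.57, 3.14, 3.14, 3.14, 3.14, 3.14].

### API

Orientations are given as a unit quaternion [x, y, z, w].
In Python, from plant import env gives the robot as it stands. Calls block until the motion is done:
- env.move_ptp(position, orientation): joint-space move of the TCP to a pose.
- env.move_straight(position, frame=None, speed=0.15): straight line of the TCP; frame=None keeps the orientation; speed is the mean speed in m/s.
- env.move_joints(angles): joint-space move.
- env.grip(opening, newtons=None): finger opening in m; newtons is the grip in N (None keeps the last); returns when the fingers have stopped.
- env.dwell(seconds).
- env.inverse_kinematics(position, orientation): joint angles nearest the present ones, or None.
- env.sense(): the state.
- env.snapshot(name): name is "scene" or "top"; returns a dict with "image" (420x560x3 uint8, red, green, blue), "intrinsics" (3x3 intrinsics, pixels), "R" (3x3) and "t" (3): a world point X has camera coordinates R X + t. Camera axes: x right, y down, z forward; pixel columns grow to the right and rows downward; lengths in m; the calibration is good to about 2 mm. A picture is of the moment at which its call begins. There is no depth.
A pose or a line that the arm cannot do raises env.Unreachable and nothing moves.
- env.finish_job(): hands the job in, once; it reports no verdict.
The state is a dict: "time": time; "joints": joint angles; "qd": joint speeds; "effort": joint torques, N m; "tcp_pos": TCP position; "ee_rot": TCP orientation; "contact_force": force on the tool from outside, world axes, zero at the start; "wrist_torque": the same for the moment, N m; "width": finger opening in m.
Only numpy, scipy, OpenCV 4.12 (cv2) and the standard library are available. Lean on these libraries where they do the work, as an engineer would, in place of code of your own. Each camera call takes 0.05 s, during which the arm holds its last target. There are 200 camera calls.

### The job

One of the three levers on the switch console has tripped and stands about half way. Reset it: push it fully off, towards the robot until it stops, then throw it fully on, away from the robot under the canopy until it stops, and let go. Leave the other two levers and the things lying around as they are.

Things in the scene. Friction and masses are not known exactly. Their poses are not given: they have to be found in the camera images.
- console: Low grey sheet-steel switch console fixed on the counter: 200 deep (x) x 420 wide (y) x 50 mm high; origin at the centre of its underside. Its +x points away from the robot (turned at most 0.3 rad), y along the row. Three equal switch units stand on it in a row, at y = -120, 0 and 120 mm, x = 0, in any order.
- canopy_edge (a point): Middle of the near lower edge of the console's flat clear-plastic drip canopy, 217 mm above the counter. The canopy, 5 mm thick and 432 mm wide, reaches from 45 mm to 110 mm beyond the row of lever pivots (console x), on thin steel brackets at its two ends (console y = +-213 mm, x 45 to 130 mm). Nothing else is above the levers. Axes as the console.
- lever_a (a joint): Angle of the lever of switch unit a (rad): 0 = upright, negative = leaning towards the robot, positive = leaning away, under the canopy. Stops: -0.70 fully off, +0.87 fully on. A tripped lever stands within about 0.2 of upright. Stiff hinge: stays where it is left, moves with about 3 N at its tip.
- pivot_a (a point): Point on the hinge axis of lever a, 75 mm above the counter, in the middle of its unit; fixed. Axes as the console: the hinge runs along y, the lever swings in its x-z plane. The unit is a grey block 130 (x) x 76 (y) x 30 mm high, top 80 mm above the counter, with grey round cheeks 26 mm in radius round the hinge.
- tip_a (a point): Middle of the outer end of lever a, 110 mm from its pivot. The lever is a plain straight black plastic bar 26 mm wide (along the hinge, y) and 14 mm thick, all three alike; its z axis runs along the lever, outwards from the pivot.
- lever_b (a joint): Angle of the lever of switch unit b (rad): 0 = upright, negative = leaning towards the robot, positive = leaning away, under the canopy. Stops: -0.70 fully off, +0.87 fully on. A tripped lever stands within about 0.2 of upright. Stiff hinge: stays where it is left, moves with about 3 N at its tip.
- pivot_b (a point): Point on the hinge axis of lever b, 75 mm above the counter, in the middle of its unit; fixed. Axes as the console: the hinge runs along y, the lever swings in its x-z plane. The unit is a grey block 130 (x) x 76 (y) x 30 mm high, top 80 mm above the counter, with grey round cheeks 26 mm in radius round the hinge.
- tip_b (a point): Middle of the outer end of lever b, 110 mm from its pivot. The lever is a plain straight black plastic bar 26 mm wide (along the hinge, y) and 14 mm thick, all three alike; its z axis runs along the lever, outwards from the pivot.
- lever_c (a joint): Angle of the lever of switch unit c (rad): 0 = upright, negative = leaning towards the robot, positive = leaning away, under the canopy. Stops: -0.70 fully off, +0.87 fully on. A tripped lever stands within about 0.2 of upright. Stiff hinge: stays where it is left, moves with about 3 N at its tip.
- pivot_c (a point): Point on the hinge axis of lever c, 75 mm above the counter, in the middle of its unit; fixed. Axes as the console: the hinge runs along y, the lever swings in its x-z plane. The unit is a grey block 130 (x) x 76 (y) x 30 mm high, top 80 mm above the counter, with grey round cheeks 26 mm in radius round the hinge.
- tip_c (a point): Middle of the outer end of lever c, 110 mm from its pivot. The lever is a plain straight black plastic bar 26 mm wide (along the hinge, y) and 14 mm thick, all three alike; its z axis runs along the lever, outwards from the pivot.
- filter_mid (a point): Bystander: cylindrical pleated filter, 96 mm diameter, 120 mm high, standing loose to the left (+y) of the console; point at its centre.
- jar_mid (a point): Bystander: narrow glass jar with twist cap, 56 mm diameter, 130 mm high, standing loose to the right (-y) of the console; point at its centre.
- screwdriver_grip (a point): Bystander: red-handled screwdriver, 200 mm long, under 40 mm high, lying loose on the counter between robot and console, roughly across; point in its handle.
- pick_mid (a point): Bystander: steel pick, 145 mm long, 10 mm thick, lying loose in front of the console's right end; point at mid-length.

How it is judged:
By the outcome, as a careful person would: the job done as asked, in the order asked, and still so for the second after the job is handed in, with the robot touching nothing.
It also fails if it takes over 45 s, if anything falls off the work surface, if the arm or the gripper's body presses on something with over 40 N, if the wrist force passes 120 N, or if a joint passes its speed limit or range.

## Working session

There is one attempt and no reset: what is moved stays moved. The work goes in short steps, each a Python script; the robot and the scene stay as the last script left them, time stands still between calls to the robot, and variables do not carry over. Pictures are saved under pics/ and viewed, on a budget of 10 in all, crops included, one or two more only if the job needs it, and the job is handed in when it is done.

```bash
ls; mkdir -p pics; python3 - <<'E'
from plant import env
import cv2,numpy as np
for n in("scene","top"):
    s=env.snapshot(n);cv2.imwrite(f"pics/{n}0.png",s["image"][:,:,::-1]);np.savez(f"{n}0.npz",**s)
    print(n,s["intrinsics"].tolist(),np.round(-s["R"].T@s["t"],3),np.round(s["R"],3).tolist())
print(env.sense())
E
```

```text
pics
scene [[487.20082647424346, 0.0, 278.8078923287306], [0.0, 487.20082647424346, 215.07028917602602], [0.0, 0.0, 1.0]] [ 0.887 -0.575  0.967] [[0.877, 0.481, -0.015], [0.346, -0.652, -0.675], [-0.334, 0.586, -0.738]]
top [[391.0376622609105, 0.0, 279.45577292065116], [0.0, 391.0376622609105, 206.94292982535316], [0.0, 0.0, 1.0]] [0.313 0.046 1.2  ] [[0.008, -1.0, -0.006], [-0.985, -0.007, -0.172], [0.172, 0.007, -0.985]]
{'time': 0.1, 'joints': array([ 1.36308204,  0.321742  , -0.07007979,  1.45154057,  0.02259886,
        1.37080919, -0.05692871]), 'qd': array([-0.00071511, -0.00251008, -0.00181458, -0.00283542,  0.00033752,
       -0.00073541, -0.00148313]), 'effort': array([ 4.40413978e-04, -4.92568588e+01, -4.05253004e-01, -3.13397491e+01,
       -6.41463278e-02,  3.94744158e-02,  1.10267974e-04]), 'tcp_pos': array([ 0.14284498, -0.63361784,  0.22958154]), 'ee_rot': array([ 9.93856075e-01,  1.10676870e-01, -1.41234109e-04, -8.44481397e-04]), 'contact_force': array([0.16330461, 0.71992035, 0.46109504]), 'wrist_torque': array([-0.00353744, -0.04661452, -0.00383075]), 'width': 0.08700346048647319}
```

View pics/scene0.png

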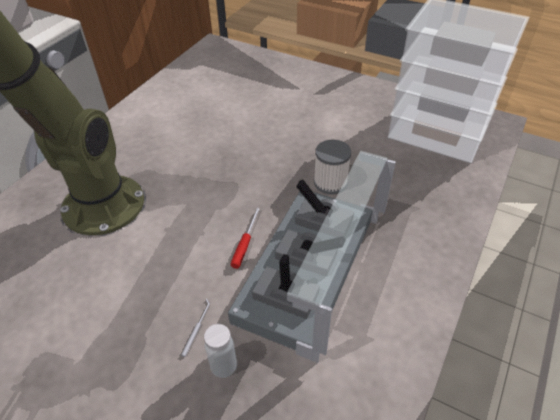

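View pics/top0.png

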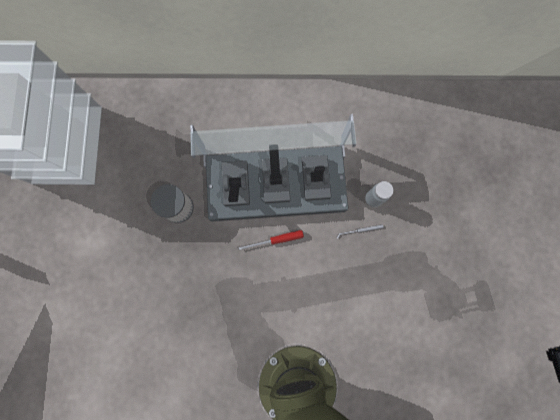

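The scene view shows the lever under (285,272). In the top view the left lever (234,188) is off, the middle one (275,165) is on under the canopy, and the right one (318,174) is near upright, so it is the tripped one. I'll zoom in on both views for measurement.

```bash
python3 - <<'E'
import cv2,numpy as np
a=np.load("top0.npz")["image"][110:235,180:405,::-1];b=np.load("scene0.npz")["image"][170:360,200:400,::-1]
cv2.imwrite("pics/tc.png",cv2.resize(a,None,fx=3.5,fy=3.5,interpolation=cv2.INTER_CUBIC))
cv2.imwrite("pics/sc.png",cv2.resize(b,None,fx=3,fy=3,interpolation=cv2.INTER_CUBIC))
E
```

```text
(no output)
```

View pics/tc.png

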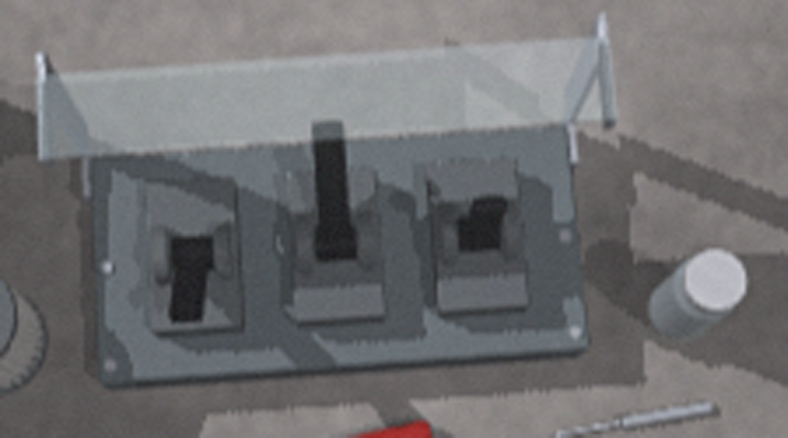

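View pics/sc.png

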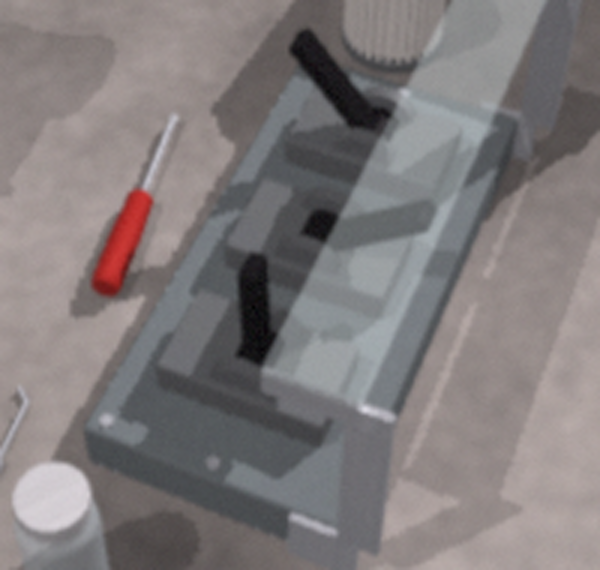

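The top crop shows the right lever's tip near (489,206), the canopy's near edge running from (40,160) to (608,124), and the console's near top edge from (104,380) to (586,348). In the scene crop the tripped tip is near (254,262). Next I cast rays through these points.

```bash
cat > h.py <<'E'
import numpy as np
cam={n:np.load(f"{n}0.npz") for n in("top","scene")}
def T(p): return np.array(p)/3.5+[180,110]
def S(p): return np.array(p)/3+[200,170]
def ray(n,px):
    c=cam[n];R=c["R"];d=R.T@np.linalg.inv(c["intrinsics"])@[*px,1];return -R.T@c["t"],d/np.linalg.norm(d)
def plane(n,px,z):
    o,d=ray(n,px);return o+d*(z-o[2])/d[2]
def two(a,b):
    (o,d),(p,e)=ray("top",a),ray("scene",b)
    s=np.linalg.lstsq(np.c_[d,-e],p-o,rcond=None)[0];x,y=o+s[0]*d,p+s[1]*e
    return (x+y)/2,np.linalg.norm(x-y)
def proj(n,X):
    c=cam[n];q=c["intrinsics"]@(c["R"]@X+c["t"]);return q[:2]/q[2]
E
python3 - <<'E'
from h import *
np.set_printoptions(precision=4,suppress=True)
for nm,pts,z in(("top near",[(104,379),(586,348)],.05),("canopy near",[(40,160),(608,124)],.217),("canopy far",[(45,77),(600,38)],.222),
  ("unit R near",[(438,307),(527,303)],.08),("unit R far",[(427,163),(517,160)],.08),("unitL near",[(152,330),(240,327)],.08),("unitM near",[(296,322),(384,317)],.08)):
    P=[plane("top",T(p),z) for p in pts];d=P[1]-P[0];print(nm,*P,"len",np.linalg.norm(d),"yaw",np.arctan2(d[0],-d[1]))
print("scene near corner",plane("scene",S((88,430)),.05))
print("scene canopy right near",plane("scene",S((262,375)),.22),"unit R near L",plane("scene",S((200,290)),.08),"near R",plane("scene",S((160,362)),.08))
print("jar top",plane("top",T((716,280)),.13))
print("tip",two(T((489,206)),S((254,262))))
print("pivot L-base etc; upright plane z=.18",plane("top",T((489,206)),.18))
E
```

```text
top near [0.4783 0.2616 0.05  ] [ 0.508  -0.1481  0.05  ] len 0.41073235635783883 yaw 0.07239810991694995
canopy near [0.6192 0.2846 0.217 ] [ 0.65  -0.14   0.217] len 0.42572984475531067 yaw 0.07236060244355305
canopy far [0.6825 0.2827 0.222 ] [ 0.7159 -0.1347  0.222 ] len 0.41870668189218346 yaw 0.07994217778282986
unit R near [ 0.5367 -0.0205  0.08  ] [ 0.5406 -0.0947  0.08  ] len 0.07431123642302265 yaw 0.05293547076692295
unit R far [ 0.6614 -0.0115  0.08  ] [ 0.6645 -0.0879  0.08  ] len 0.07650672715387918 yaw 0.041138531004674586
unitL near [0.5155 0.2176 0.08  ] [0.5186 0.1443 0.08  ] len 0.07329386686397822 yaw 0.04189319162929422
unitM near [0.5231 0.0978 0.08  ] [0.5279 0.0245 0.08  ] len 0.0734110457358811 yaw 0.06497671145725908
scene near corner [ 0.5154 -0.1487  0.05  ]
scene canopy right near [ 0.6562 -0.1462  0.22  ] unit R near L [ 0.5367 -0.0214  0.08  ] near R [ 0.543  -0.0907  0.08  ]
jar top [ 0.5503 -0.2394  0.13  ]
tip (array([ 0.5969, -0.0518,  0.1852]), np.float64(0.0052308349944942675))
pivot L-base etc; upright plane z=.18 [ 0.5962 -0.054   0.18  ]
```

```bash
cat >> h.py <<'E'
from scipy.spatial.transform import Rotation as Ro
psi=.073; xc=np.array([np.cos(psi),np.sin(psi),0]); yc=np.array([-np.sin(psi),np.cos(psi),0]); zc=np.array([0,0,1.])
piv=np.array([.601,-.0535,.075])
def quat(t,s): # tilt from down, sign of jaw axis
    z=np.sin(t)*xc-np.cos(t)*zc; y=s*yc
    return Ro.from_matrix(np.c_[np.cross(y,z),y,z]).as_quat()
def tcp(th,t,r=.088,back=0.):
    z=np.sin(t)*xc-np.cos(t)*zc
    return piv+r*(np.sin(th)*xc+np.cos(th)*zc)+(.011-back)*z
E
python3 - <<'E'
from plant import env
from h import *
np.set_printoptions(precision=2,suppress=True)
for deg in(55,65,72):
  for s in(1,-1):
    t=np.radians(deg);q=quat(t,s)
    print(deg,s)
    for th,b,up in((-.04,.12,.15),(-.04,.12,0),(-.04,0,0),(-.74,0,0),(.91,0,0),(.87,.12,0)):
        print("  ",th,b,env.inverse_kinematics(tcp(th,t,back=b)+[0,0,up],q))
E
```

```text
55 1
   -0.04 0.12 None
   -0.04 0.12 None
   -0.04 0 [ 0.03 -0.12  0.12  2.44  4.09  0.21 -2.37]
   -0.74 0 None
   0.91 0 [ 1.19  0.28 -1.12  2.28  3.04  0.2  -1.18]
   0.87 0.12 None
55 -1
   -0.04 0.12 None
   -0.04 0.12 None
   -0.04 0 [ 0.03 -0.12  0.12  2.44  4.09  0.21  0.77]
   -0.74 0 None
   0.91 0 [ 1.19  0.28 -1.12  2.28  3.04  0.2   1.96]
   0.87 0.12 None
65 1
   -0.04 0.12 None
   -0.04 0.12 None
   -0.04 0 None
   -0.74 0 None
   0.91 0 [ 1.24  0.45 -1.16  2.36  3.12  0.5  -1.1 ]
   0.87 0.12 None
65 -1
   -0.04 0.12 None
   -0.04 0.12 None
   -0.04 0 None
   -0.74 0 None
   0.91 0 [ 1.24  0.45 -1.16  2.36  3.12  0.5   2.04]
   0.87 0.12 None
72 1
   -0.04 0.12 None
   -0.04 0.12 None
   -0.04 0 None
   -0.74 0 None
   0.91 0 [ 1.27  0.64 -1.18  2.4   3.18  0.7  -0.98]
   0.87 0.12 None
72 -1
   -0.04 0.12 None
   -0.04 0.12 None
   -0.04 0 None
   -0.74 0 None
   0.91 0 [ 1.27  0.64 -1.18  2.4   3.18  0.7   2.17]
   0.87 0.12 None
```

```bash
python3 - <<'E'
from plant import env
from h import *
for r in(.088,.065):
  for th in(-.72,-.4,-.04,.3,.6,.89):
    print(r,th,end=" ")
    for deg in range(-10,76,10):
        q=env.inverse_kinematics(tcp(th,np.radians(deg),r=r),quat(np.radians(deg),1))
        print(f"{deg}:"+("-" if q is None else f"{q[2]:.1f}/{q[4]:.1f}/{q[5]:.1f}/{q[6]:.1f}"),end="  ")
    print()
E
```

```text
0.088 -0.72 -10:-0.9/0.4/1.4/1.4  0:-0.9/0.2/1.2/1.5  10:-0.8/0.1/0.9/1.7  20:-0.6/-0.1/0.7/1.8  30:-0.3/-0.3/0.5/2.0  40:0.2/-0.3/0.3/2.1  50:-  60:-  70:-  
0.088 -0.4 -10:-0.9/0.4/1.4/1.4  0:-0.9/0.3/1.2/1.5  10:-0.8/0.1/1.0/1.6  20:-0.6/-0.1/0.8/1.8  30:-0.4/-0.3/0.5/1.9  40:0.3/-0.3/0.3/2.0  50:-  60:-  70:-  
0.088 -0.04 -10:-0.9/0.4/1.5/1.4  0:-0.9/0.4/1.3/1.4  10:-0.9/0.2/1.0/1.5  20:-0.7/0.0/0.8/1.7  30:-0.5/-0.2/0.5/1.9  40:-0.0/-0.4/0.3/2.1  50:-  60:-  70:-  
0.088 0.3 -10:-0.9/0.4/1.5/1.4  0:-1.0/0.4/1.3/1.4  10:-0.9/0.3/1.0/1.5  20:-0.7/0.1/0.8/1.6  30:-0.6/-0.1/0.5/1.8  40:-0.5/-0.4/0.3/2.1  50:-  60:0.5/3.7/0.4/-2.0  70:-  
0.088 0.6 -10:-0.9/0.5/1.5/1.4  0:-0.9/0.5/1.3/1.4  10:-0.9/0.4/1.0/1.4  20:-0.7/0.2/0.8/1.6  30:-0.6/-0.0/0.5/1.7  40:-0.7/-0.3/0.3/2.0  50:-  60:-1.1/3.4/0.3/-1.6  70:-  
0.088 0.89 -10:-0.8/0.5/1.5/1.4  0:-0.9/0.5/1.3/1.4  10:-0.9/0.4/1.0/1.4  20:-0.7/0.3/0.7/1.5  30:-0.6/0.1/0.5/1.6  40:-0.7/-0.0/0.2/1.8  50:-0.6/4.0/0.1/-2.3  60:-1.1/3.1/0.4/-1.2  70:-1.2/3.2/0.6/-1.0  
0.065 -0.72 -10:-0.9/0.4/1.4/1.4  0:-0.9/0.3/1.1/1.5  10:-0.8/0.1/0.9/1.6 
[... 263 characters left out ...]
/0.4/1.4/1.4  0:-1.0/0.4/1.2/1.4  10:-0.9/0.2/1.0/1.5  20:-0.7/0.0/0.7/1.7  30:-0.6/-0.2/0.5/1.9  40:-0.2/-0.5/0.3/2.2  50:0.7/4.4/0.1/-2.6  60:-  70:-  
0.065 0.3 -10:-0.9/0.5/1.5/1.4  0:-1.0/0.4/1.2/1.4  10:-0.9/0.3/1.0/1.5  20:-0.7/0.1/0.7/1.6  30:-0.6/-0.1/0.5/1.8  40:-0.5/-0.5/0.3/2.2  50:1.0/4.3/0.1/-2.5  60:-  70:-  
0.065 0.6 -10:-0.9/0.5/1.5/1.4  0:-0.9/0.5/1.2/1.4  10:-0.9/0.4/1.0/1.4  20:-0.7/0.2/0.7/1.6  30:-0.6/0.0/0.5/1.7  40:-0.7/-0.3/0.2/2.0  50:-1.1/4.0/0.1/-2.2  60:-1.1/3.3/0.4/-1.5  70:-  
0.065 0.89 -10:-0.8/0.5/1.5/1.4  0:-0.9/0.5/1.2/1.3  10:-0.9/0.4/1.0/1.4  20:-0.7/0.2/0.7/1.5  30:-0.6/0.1/0.4/1.7  40:-0.8/-0.1/0.2/1.8  50:-0.9/3.5/0.1/-1.8  60:-1.2/3.1/0.4/-1.2  70:-
```

```bash
python3 - <<'E'
from plant import env
from h import *
np.set_printoptions(precision=2,suppress=True)
for deg in(30,34,38,41):
  t=np.radians(deg)
  for th,b,up in((-.04,.14,0),(-.04,.12,0),(-.04,.09,0),(-.04,.07,.1),(-.04,0,0),(-.74,0,0),(.2,0,0),(.5,0,0),(.91,0,0),(.91,.1,0)):
    print(deg,th,b,up,*[env.inverse_kinematics(tcp(th,t,r=.06,back=b)+[0,0,up],quat(t,s)) for s in (1,-1)])
E
```

```text
30 -0.04 0.14 0 [ 0.25 -0.29 -0.11  2.13 -0.19  0.79  1.89] [ 0.39 -0.29 -0.22  2.13 -0.25  0.8  -1.2 ]
30 -0.04 0.12 0 [ 0.17 -0.25 -0.04  2.14 -0.16  0.74  1.86] [ 0.41 -0.25 -0.25  2.13 -0.25  0.75 -1.2 ]
30 -0.04 0.09 0 [ 0.11 -0.2  -0.    2.15 -0.15  0.68  1.85] [ 1.01 -0.24 -0.78  2.13 -0.47  0.72 -1.02]
30 -0.04 0.07 0.1 [ 0.84 -0.26 -0.61  1.99 -0.37  0.88  2.02] [ 0.45 -0.23 -0.29  2.   -0.23  0.86 -1.24]
30 -0.04 0 0 [ 0.69  0.02 -0.6   2.13 -0.16  0.48  1.87] [ 0.97  0.03 -0.88  2.12 -0.13  0.48 -1.29]
30 -0.74 0 0 [ 0.51 -0.05 -0.39  2.23 -0.26  0.46  1.96] [ 1.02 -0.05 -0.88  2.22 -0.32  0.46 -1.11]
30 0.2 0 0 [ 0.71  0.06 -0.63  2.1  -0.1   0.48  1.81] [ 0.92  0.08 -0.85  2.1  -0.05  0.48 -1.36]
30 0.5 0 0 [ 0.71  0.11 -0.65  2.07 -0.02  0.47  1.74] [ 0.84  0.13 -0.79  2.07  0.03  0.47 -1.44]
30 0.91 0 0 [ 0.67  0.18 -0.63  2.04  0.07  0.44  1.66] [ 0.72  0.18 -0.69  2.04  0.1   0.44 -1.5 ]
30 0.91 0.1 0 [ 0.39 -0.07 -0.29  2.07 -0.18  0.63  1.87] [ 1.04 -0.08 -0.89  2.06 -0.28  0.64 -1.19]
34 -0.04 0.14 0 None None
34 -0.04 0.12 0 None None
34 -0.04 0.09 0 [ 0.04 -0.24
[... 1577 characters left out ...]
4 0.14 0 None None
41 -0.04 0.12 0 None None
41 -0.04 0.09 0 None None
41 -0.04 0.07 0.1 None None
41 -0.04 0 0 [-0.   -0.06  0.12  2.3  -0.54  0.23  2.25] [ 0.97 -0.05 -0.82  2.27 -0.72  0.26 -0.72]
41 -0.74 0 0 [-0.5  -0.17  0.61  2.4  -0.24  0.18  2.01] [ 0.94 -0.12 -0.76  2.36 -0.98  0.28 -0.46]
41 0.2 0 0 [ 0.26 -0.02 -0.15  2.26 -0.58  0.23  2.27] [ 0.92 -0.   -0.8   2.24 -0.6   0.23 -0.84]
41 0.5 0 0 [ 0.64  0.04 -0.53  2.22 -0.51  0.2   2.21] [ 0.74  0.05 -0.64  2.22 -0.48  0.2  -0.95]
41 0.91 0 0 [ 0.84  0.14 -0.77  2.19 -0.16  0.15  1.91] [ 0.42  0.1  -0.33  2.2  -0.52  0.16 -0.91]
41 0.91 0.1 0 [-0.24 -0.21  0.34  2.29 -0.16  0.35  1.89] [ 1.03 -0.22 -0.81  2.25 -0.8   0.45 -0.7 ]
```

```bash
python3 - <<'E'
from plant import env
from h import *
import cv2
t=np.radians(30);q=quat(t,-1)
p=env.sense()["tcp_pos"]
env.move_straight(p+[0,0,.12],speed=.25)
env.grip(.06)
env.move_ptp(tcp(-.04,t,r=.06,back=.07)+[0,0,.1],q)
env.move_straight(tcp(-.04,t,r=.06,back=.07),speed=.15)
s=env.sense();print(s["time"],s["tcp_pos"],s["contact_force"],s["joints"].round(2))
im=[env.snapshot(n)["image"][:,:,::-1] for n in("top","scene")]
c=np.hstack([cv2.resize(im[0][100:240,180:380],None,fx=2,fy=2),cv2.resize(im[1][150:290+80,200:400],None,fx=1.9,fy=1.273)[:280]])
cv2.imwrite("pics/pre.png",c)
E
```

```text
4.8583 [ 0.56990943 -0.05604394  0.18705553] [ 0.271453    0.17733968 -1.55028277] [ 0.93 -0.17 -0.74  2.13 -0.39  0.66 -1.08]
```

View pics/pre.png

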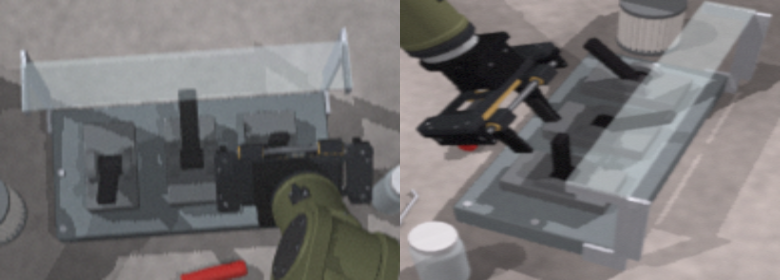

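The top half shows the gripper body spanning (217–372, 170), clear of the middle lever at (190,130). In the scene half the open fingertips, at (525,150) and (555,118), lie either side of the line to the tripped lever at (560,150). Next I go in, grip and pull it off.

```bash
python3 - <<'E'
from plant import env
from h import *
import cv2
np.set_printoptions(precision=3,suppress=True)
def rep(l):
    s=env.sense();print(l,round(s["time"],2),s["tcp_pos"],s["contact_force"],round(s["width"],4))
t=np.radians(30);q=quat(t,-1);r=.06
env.move_straight(tcp(-.04,t,r=r),speed=.1); rep("in")
env.grip(.0,20); rep("grip")
for th in(-.2,-.35,-.5,-.6,-.66,-.70,-.73,-.76):
    env.move_straight(tcp(th,t,r=r),speed=.04); rep(th)
env.dwell(.2);rep("end")
im=[env.snapshot(n)["image"][:,:,::-1] for n in("top","scene")]
cv2.imwrite("pics/off.png",np.hstack([cv2.resize(im[0][100:240,180:380],None,fx=2,fy=2),cv2.resize(im[1][180:320,200:400],None,fx=2,fy=2)]))
E
```

```text
in 5.81 [ 0.604 -0.053  0.126] [-0.102  0.144  0.183] 0.0602
grip 6.49 [ 0.604 -0.052  0.126] [-3.203  4.454  3.338] 0.0259
-0.2 6.88 [ 0.596 -0.052  0.125] [ 3.887  4.114 -1.921] 0.026
-0.35 7.26 [ 0.589 -0.053  0.124] [ 5.545  5.217 -0.476] 0.026
-0.5 7.63 [ 0.582 -0.054  0.121] [4.979 6.554 2.765] 0.0258
-0.6 7.93 [ 0.577 -0.054  0.119] [4.685 6.287 7.073] 0.0259
-0.66 8.18 [ 0.575 -0.054  0.118] [ 2.934  7.261 10.02 ] 0.0258
-0.7 8.43 [ 0.573 -0.054  0.116] [ 2.319  6.449 10.638] 0.0258
-0.73 8.68 [ 0.572 -0.054  0.115] [ 2.124  7.745 11.802] 0.0258
-0.76 8.93 [ 0.571 -0.054  0.114] [ 1.568  6.68  13.844] 0.0259
end 9.13 [ 0.571 -0.055  0.114] [ 0.995  7.004 12.74 ] 0.0259
```

View pics/off.png

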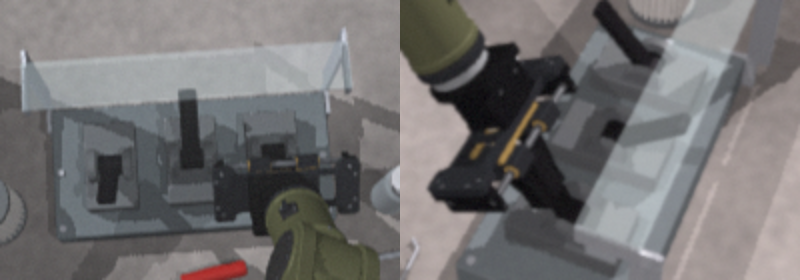

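The image shows the gripper holding the lever low and leaning towards the robot, but the force has no clear stop signature. I'll pull on along the tangent until the force rises sharply.

```bash
python3 - <<'E'
from plant import env
from h import *
np.set_printoptions(precision=3,suppress=True)
th=-.72;d=-(np.cos(th)*xc-np.sin(th)*zc);rad=np.sin(th)*xc+np.cos(th)*zc
p=tcp(-.76,np.radians(30),r=.06)
for k in range(8):
    p=p+.0025*(d*.95+rad*.3)
    env.move_straight(p,speed=.03);s=env.sense();f=s["contact_force"]
    print(round(s["time"],2),s["tcp_pos"],f,"tan",f@-d,"rad",f@rad)
    if f@-d>30: break
E
```

```text
9.48 [ 0.568 -0.055  0.113] [2.977 6.915 9.127] tan 8.629336513606141 rad 4.571248557177509
9.73 [ 0.565 -0.055  0.111] [5.282 5.834 6.438] tan 8.52598067798636 rad 1.0860661054666214
9.98 [ 0.563 -0.055  0.11 ] [7.756 6.48  2.848] tan 8.048335752286501 rad -3.2713218942154985
10.23 [ 0.56  -0.055  0.108] [7.729 5.502 1.706] tan 7.221685812630788 rad -4.064501089036511
10.48 [ 0.557 -0.056  0.107] [ 8.235  5.834 -1.52 ] tan 5.492258195085447 rad -6.839365595524935
10.73 [ 0.554 -0.056  0.104] [11.031  4.854 -7.196] tan 3.7924213601946466 rad -12.897883080399252
10.98 [ 0.551 -0.056  0.103] [ 16.054   3.921 -11.65 ] tan 4.570465339112753 rad -19.504709027086275
11.23 [ 0.551 -0.056  0.103] [ 21.279   4.82  -14.106] tan 6.91779832317476 rad -24.83068679131603
```

```bash
python3 - <<'E'
from plant import env
import cv2,numpy as np
im=env.snapshot("scene")["image"][:,:,::-1]
cv2.imwrite("pics/off2.png",cv2.resize(im[200:330,220:370],None,fx=4,fy=4,interpolation=cv2.INTER_CUBIC))
E
```

```text
(no output)
```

View pics/off2.png

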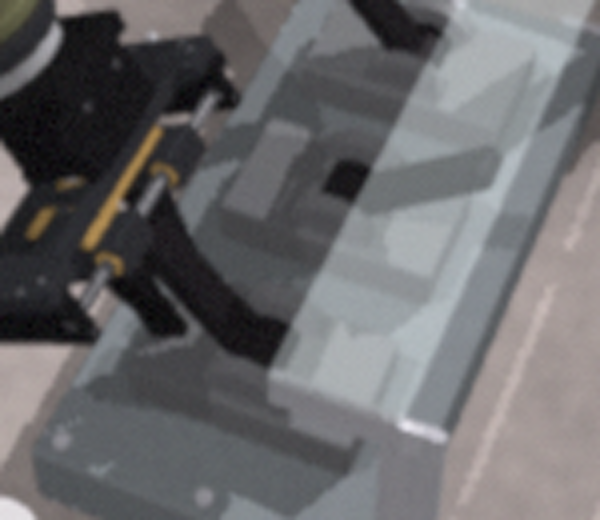

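The lever leans well towards the robot between the fingers, with its base near (270,345). I'll let go, back off and measure its angle.

```bash
python3 - <<'E'
from plant import env
from h import *
import cv2
t=np.radians(30);z=np.sin(t)*xc-np.cos(t)*zc
env.grip(.06)
p=env.sense()["tcp_pos"];print(p)
env.move_straight(p-.06*z,speed=.15)
env.move_straight(p-.06*z+[0,0,.1],speed=.2)
print(env.sense()["time"],env.sense()["contact_force"])
a,b=[env.snapshot(n)["image"][:,:,::-1] for n in("top","scene")]
cv2.imwrite("pics/off3.png",np.hstack([cv2.resize(a[120:230,190:370],None,fx=2,fy=3,interpolation=cv2.INTER_CUBIC),cv2.resize(b[180:290,220:360],None,fx=3,fy=3,interpolation=cv2.INTER_CUBIC)]))
E
```

```text
[ 0.54705266 -0.05747727  0.10094865]Traceback (most recent call last):
  File "<stdin>", line 8, in <module>
plant.Unreachable: the arm cannot follow that straight line within its joint ranges
```

```bash
python3 - <<'E'
from plant import env
from h import *
import cv2
print(env.sense()["time"],env.sense()["tcp_pos"],env.sense()["contact_force"])
a,b=[env.snapshot(n)["image"][:,:,::-1] for n in("top","scene")]
cv2.imwrite("pics/off3.png",np.hstack([cv2.resize(a[120:230,190:370],None,fx=2,fy=3,interpolation=cv2.INTER_CUBIC),cv2.resize(b[180:290,220:360],None,fx=3,fy=3,interpolation=cv2.INTER_CUBIC)]))
for th in(-.7,-.5,-.3):
    tip=piv+.11*(np.sin(th)*xc+np.cos(th)*zc);print(th,(proj("scene",tip)-[220,180])*3+[360,0])
print("piv",(proj("scene",piv)-[220,180])*3+[360,0])
E
```

```text
12.7083 [ 0.51719928 -0.05960161  0.15276251] [ 0.51652673 -0.08744016 -0.16176312]
-0.7 [461.79379765 226.93816489]
-0.5 [484.45366827 224.34939687]
-0.3 [510.74334284 226.17126592]
piv [555.38003154 329.50325792]
```

View pics/off3.png

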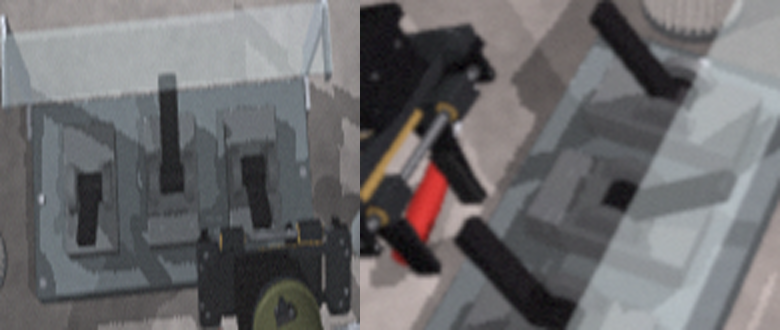

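The freed lever is parallel to the untouched off lever: tip (468,232) and base (545,315), against (604,10) and (672,90). In the top half both show the same 70 px length. So it is fully off. Now I regrip it and throw it on.

```bash
python3 - <<'E'
from plant import env
from h import *
import cv2
np.set_printoptions(precision=3,suppress=True)
T=lambda th: np.radians(30+9*np.clip((th+.7)/1.4,0,1))
def rep(l):
    s=env.sense();print(l,round(s["time"],2),s["tcp_pos"],s["contact_force"],round(s["width"],4),s["joints"].round(2) if l in("grip",.9) else "")
r=.06;t=T(-.7)
env.move_straight(tcp(-.7,t,r=r,back=.06),frame=quat(t,-1),speed=.1)
env.move_straight(tcp(-.7,t,r=r),speed=.1);rep("in")
env.grip(0,30);rep("grip")
for th in np.r_[-.5:.75:.2,.8,.87,.9,.93]:
    env.move_straight(tcp(th,T(th),r=r),frame=quat(T(th),-1),speed=.04);rep(round(th,2))
    f=env.sense()["contact_force"]
    if np.linalg.norm(f)>35: print("stop");break
a,b=[env.snapshot(n)["image"][:,:,::-1] for n in("top","scene")]
cv2.imwrite("pics/on1.png",np.hstack([cv2.resize(a[120:230,190:370],None,fx=2,fy=3,interpolation=cv2.INTER_CUBIC),cv2.resize(b[180:290,220:360],None,fx=3,fy=3,interpolation=cv2.INTER_CUBIC)]))
E
```

```text
in 13.94 [ 0.568 -0.056  0.111] [-0.139  0.525  0.263] 0.06 
grip 14.62 [ 0.568 -0.055  0.111] [-4.248  3.725  5.006] 0.0256 [ 0.96 -0.05 -0.83  2.21 -0.31  0.47 -1.13]
-0.5 15.08 [ 0.571 -0.054  0.113] [-20.463   1.261   8.069] 0.0257 
-0.3 15.54 [ 0.583 -0.053  0.118] [-16.548   1.084   3.654] 0.0257 
-0.1 16.0 [ 0.597 -0.052  0.122] [-11.214   2.662   2.313] 0.0255 
0.1 16.46 [ 0.613 -0.051  0.125] [-1.493  4.403  2.203] 0.0255 
0.3 16.91 [ 0.628 -0.05   0.126] [1.665 5.593 6.245] 0.0256 
0.5 17.36 [ 0.642 -0.049  0.125] [ 3.792  7.665 10.474] 0.0254 
0.7 17.81 [ 0.655 -0.048  0.121] [ 7.11   8.393 13.989] 0.0253 
0.8 18.11 [ 0.66  -0.048  0.118] [ 8.896  8.044 14.006] 0.025 
0.87 18.37 [ 0.664 -0.047  0.116] [10.104  8.67  15.518] 0.0256 
0.9 18.62 [ 0.665 -0.047  0.115] [ 9.308  8.394 16.034] 0.0252 [ 0.82  0.14 -0.76  2.15 -0.06  0.19 -1.33]
0.93 18.87 [ 0.667 -0.047  0.114] [ 8.348  8.674 17.077] 0.0249
```

I'll let go, back off, close the fingers and press the lever's upper face with the fingertips. A steep force rise will then show the stop clearly.

```bash
python3 - <<'E'
from plant import env
from h import *
import cv2
np.set_printoptions(precision=3,suppress=True)
t=np.radians(39);z=np.sin(t)*xc-np.cos(t)*zc
env.grip(.06)
p0=tcp(.88,t,r=.06)
env.move_straight(p0-.05*z,frame=quat(t,-1),speed=.12)
env.grip(0,30)
s=env.sense();print(s["time"],s["tcp_pos"],s["contact_force"],s["width"])
tip0=p0-z*.011+z*(-.007-.008)   # TCP when tips touch the face of a lever at 0.88
f0=s["contact_force"]
for k in np.arange(-.015,.0121,.0015):
    env.move_straight(tip0+k*z,speed=.03);s=env.sense();f=(s["contact_force"]-f0)@-z
    print(round(k,4),round((s["tcp_pos"]-tip0)@z,4),round(f,1))
    if f>22: break
env.dwell(.2)
env.move_straight(tip0-.055*z,speed=.12)
a,b=[env.snapshot(n)["image"][:,:,::-1] for n in("top","scene")]
print(env.sense()["time"],env.sense()["contact_force"])
cv2.imwrite("pics/on2.png",np.hstack([cv2.resize(a[120:230,190:370],None,fx=2,fy=3,interpolation=cv2.INTER_CUBIC),cv2.resize(b[180:290,220:360],None,fx=3,fy=3,interpolation=cv2.INTER_CUBIC)]))
E
```

```text
21.1333 [ 0.623 -0.05   0.143] [ 0.598  4.929 -0.398] 0.02557746423019219
-0.015 -0.0152 1.3
-0.0135 -0.0139 3.9
-0.012 -0.0125 5.0
-0.0105 -0.011 4.8
-0.009 -0.0095 4.8
-0.0075 -0.0081 5.2
-0.006 -0.0066 4.9
-0.0045 -0.0051 4.7
-0.003 -0.0036 5.1
-0.0015 -0.0022 3.9
-0.0 -0.0007 5.2
0.0015 0.0008 5.0
0.003 0.0023 4.6
0.0045 0.0038 3.9
0.006 0.0051 15.1
0.0075 0.0063 28.1
26.3083 [ -2.805  -0.951 -26.694]
```

View pics/on2.png

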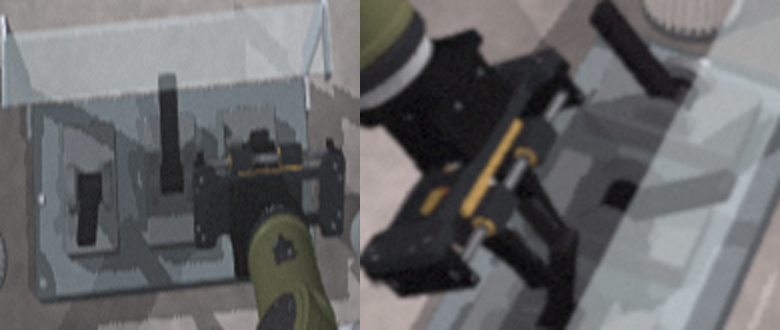

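The width of 25.6 mm shows the fingers closed on the lever again and dragged it back, so it is not on. In the picture the lever still stands between the fingers near (565,260). I'll release it, back well off and look again.

```bash
python3 - <<'E'
from plant import env
from h import *
import cv2
t=np.radians(39);z=np.sin(t)*xc-np.cos(t)*zc
env.grip(.06)
s=env.sense();print(s["time"],s["tcp_pos"],s["contact_force"])
print([ (b,env.inverse_kinematics(s["tcp_pos"]-b*z,s["ee_rot"]) is not None) for b in(.03,.05,.07)])
env.move_straight(s["tcp_pos"]-.05*z,speed=.15)
a,b=[env.snapshot(n)["image"][:,:,::-1] for n in("top","scene")]
print(env.sense()["time"],env.sense()["contact_force"])
cv2.imwrite("pics/on3.png",np.hstack([cv2.resize(a[120:230,190:370],None,fx=2,fy=3,interpolation=cv2.INTER_CUBIC),cv2.resize(b[180:290,220:360],None,fx=3,fy=3,interpolation=cv2.INTER_CUBIC)]))
for th in(-.4,-.2,0,.2,.4,.6,.87):
    tip=piv+.11*(np.sin(th)*xc+np.cos(th)*zc);print(th,(proj("scene",tip)-[220,180])*3+[360,0],(proj("top",tip)-[190,120])*[2,3])
E
```

```text
27.175 [ 0.60319666 -0.05333918  0.1676346 ] [-0.72791893 -0.22412224 -0.6718728 ]
[(0.03, True), (0.05, True), (0.07, True)]
27.7583 [ 0.04456058  0.81282052 -0.11079346]
-0.4 [497.20954256 224.69863546] [261.42525535 188.76731908]
-0.2 [524.90556313 228.76922595] [260.60374185 164.21680369]
0 [554.45083003 237.2673355 ] [259.41577178 139.91177589]
0.2 [584.42159323 249.87778118] [257.92475678 117.11480815]
0.4 [613.31670379 266.02556716] [256.21205846  96.9687839 ]
0.6 [639.67482717 284.91043887] [254.36937103  80.40785756]
0.87 [668.96238531 313.02399886] [251.841225   64.8763351]
```

View pics/on3.png

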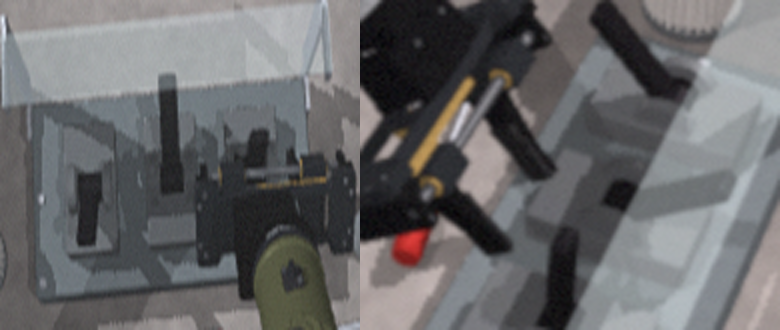

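The lever stands at about +0.1 rad, with its tip near (566,232), and the fingers are clear of it. I'll close the fingers here and confirm by width that they are empty, then push from the near face.

```bash
python3 - <<'E'
from plant import env
from h import *
import cv2
t=np.radians(39);z=np.sin(t)*xc-np.cos(t)*zc;perp=np.cos(t)*xc+np.sin(t)*zc
env.grip(0,20);w=env.sense()["width"];print("width",w);assert w<.005
def P(th,r=.06,extra=0):
    n=np.cos(th)*xc-np.sin(th)*zc
    return piv+r*(np.sin(th)*xc+np.cos(th)*zc)-(.007+.010*abs(n@perp)-extra)*n-.008*z
env.move_straight(P(-.15),frame=quat(t,-1),speed=.15)
f0=env.sense()["contact_force"]
for th in(.05,.25,.45,.65,.8):
    env.move_straight(P(th),speed=.06);f=env.sense()["contact_force"]-f0;print(th,f.round(1))
for k in np.arange(0,.02,.0025):
    env.move_straight(P(.84,extra=k),speed=.04);s=env.sense();f=(s["contact_force"]-f0)@-z
    print(round(k,4),round(f,1))
    if f>18: break
print(s["time"],s["tcp_pos"],P(.87))
env.move_straight(P(.87)-.06*z,speed=.15)
a,b=[env.snapshot(n)["image"][:,:,::-1] for n in("top","scene")]
print(env.sense()["time"],env.sense()["contact_force"])
cv2.imwrite("pics/on4.png",np.hstack([cv2.resize(a[120:230,190:370],None,fx=2,fy=3,interpolation=cv2.INTER_CUBIC),cv2.resize(b[180:290,220:360],None,fx=3,fy=3,interpolation=cv2.INTER_CUBIC)]))
E
```

```text
width 0.00021241822897451247
0.05 [ 0.  -0.2 -0.9]
0.25 [-1.3  0.7 -0.7]
0.45 [-0.6 -0.3 -1.2]
0.65 [-0.8  0.4 -0.9]
0.8 [-2.   1.  -0.8]
0.0 0.3
0.0025 15.1
0.005 64.9
32.1417 [ 0.63824335 -0.05090569  0.12500782] [ 0.63708531 -0.05086108  0.12541082]
32.8333 [-0.21293975 -0.04924183 -0.27923649]
```

View pics/on4.png

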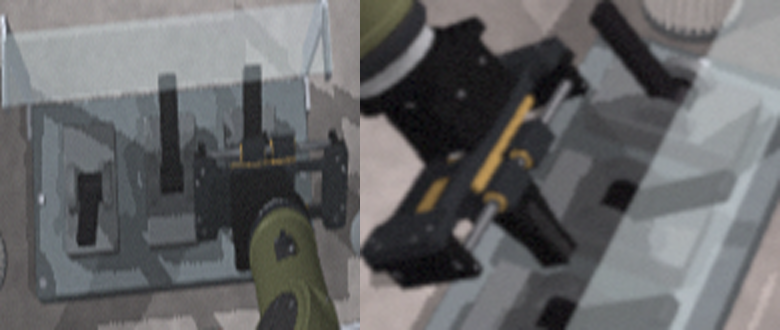

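The lever is now at the on stop. Its tip at (253,67) matches the predicted (252,65), it lies parallel to the middle on lever at (168,74), and the robot is clear with about zero force. I'm handing the job in.

```bash
python3 -c "
from plant import env
env.finish_job();print(env.sense()['time'])"
```

```text
the job is handed in; nothing more can be done
the job is handed in; nothing more can be done
```

The tripped lever was the right-hand one. I reset it, fully off and then fully on, and handed the job in at about 33 s of the 45 s allowed.

- **Off:** I gripped the lever and pulled it towards the robot. The pull gave no clear force rise at the stop, so I judged it by picture. With the gripper clear, the lever was parallel to, and as long in the top view as, the untouched off lever.
- **On, first try:** This went wrong. The gripped arc fell short. When I went to press it home, the fingers closed on the lever again and dragged it back to about +0.1 rad. I only noticed from the 25.6 mm finger width and the picture.
- **On, second try:** I pushed it on with closed, empty fingers. At the stop the force rose from 15 N to 65 N in one 2.5 mm step. That is more than the 18 N I meant to stop at, but below the 120 N wrist limit, and only the fingertips were in contact.
- **Unexplained reading:** During the second push, before the stop, the force read only about 2 N or less. I would have expected about 5 N.
- **Last checks:** The lever's tip in the top view was within about 2 px of the fully-on prediction and parallel to the middle on lever. The other two levers looked unmoved. The last close-up did not cover the loose items fully, so I did not recheck those. The robot was backed off 60 mm with about 0 N of contact force.

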